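# Sort the stationery on the houseboat chart table

### The job

Tidy the loose stationery away: put both erasers (the block and the round one) into the white bowl, the jumbo push-pin into the open blue tack tin, the brass dividers flat into the long bay of the spinning wooden organiser, and the brass pencil sharpener into its square bay. Any order will do, but keep the bowl standing upright, and do not shift or knock over the binoculars or the mug.

Things in the scene. Friction and masses are not known exactly. Their poses are not given: they have to be found in the camera images.
- block_eraser: Loose cream block eraser with a brown card sleeve round its middle, 58 (x) x 24 (y) x 15 (z) mm, about 25 g, lying flat on the table. Origin: centre of its underside; x along its length, z up.
- round_eraser: Loose cream round eraser, a flat disc 40 mm across and 15 mm thick, about 20 g. Origin: centre of its underside; z up.
- push_pin: Loose jumbo push-pin: pale wooden spool with a short steel point, standing on its head, point straight up; 46 mm tall in all. Head 27 mm across (0 to 5 mm up), waist 17 mm, collar 24 mm across (22 to 30 mm up), then the 16 mm point. About 18 g. Origin: centre of the head's underside; z towards the point.
- dividers: Loose closed brass chart dividers lying flat, 123 mm long (x), 10 mm thick (11.5 at the pivot). The two legs form a bar 16 mm wide (y) from x = -30 to +40 mm, then steel points to x = +62 mm; round pivot head 26 mm across at x = -42 mm. About 60 g. Origin: underside, middle of the length, near the centre of mass; z up.
- sharpener: Loose brass pencil sharpener, a small block 36 (x) x 26 (y) x 16 (z) mm with a steel blade on its top, about 30 g. Origin: centre of its underside; z up.
- bowl: White ceramic bowl, standing loose on the table, rim 140 mm across, 50 mm high, 450 g, narrowing to a smaller foot, inner floor about 6 mm up. The place of both erasers. Origin: centre of its underside; z up.
- tin: Blue steel thumb-tack tin, fixed to the table, 80 (x) x 100 (y) x 28 (z) mm outside, walls and floor 3 mm, flat tack heads on its floor (look only). Its hinged lid on the +x rim stands open, leaning back from the mouth, its edge up to about 100 mm above the table. The place of the push-pin. Origin: centre of its underside; z up.
- organiser: Wooden tray 148 (x) x 142 (y) mm on a stiff turntable, at any angle. Origin: spin axis, tray underside, 14 mm above the table. Bay floors 5 mm, 4 mm walls' tops 19 mm above origin. Long bay (dividers): 140 (x) x 68 (y) mm inside, centre x 0, y -33 mm. Square bay (sharpener): 66 (x) x 62 (y) mm, centre x -37, y +36 mm. The rest (x 0 to 70, y 5 to 67 mm) is a solid drilled block 34 mm high, no bay.
- binoculars: Black plastic binoculars lying flat, 130 (x) x 122 (y) x 54 (z) mm, 0.5 kg, a bystander. Origin: centre of its underside.
- mug: Blue ceramic mug, 80 mm across, 90 mm high, handle to its +y side, a bystander. Origin: centre of its underside.
Mind the look-alikes: they are no part of the job. Leave any orange look-alike of the block_eraser alone. Leave any pink look-alike of the round_eraser alone.

How it is judged:
By the outcome, as a careful person would: the job done as asked, in the order asked, and still so for the second after the job is handed in, with the robot touching nothing.
It also fails if it takes over 120 s, if anything falls off the work surface, if the arm or the gripper's body presses on something with over 40 N, if the wrist force passes 120 N, or if a joint passes its speed limit or range.

### The arm

A 7-joint arm with a two-finger parallel gripper is mounted at the origin on the work surface. World frame = base frame: x ahead of the robot, y to its left, z up, the work surface at z = 0. Lengths are in m, angles in rad, forces in N, time in s.
With the tool pointing down it reaches from about 0.425 to 0.875 m from the base axis. Payload 4.7 kg.
Tool frame: the origin (TCP) lies at the very end of the fingers, on their centre line; the grasp point (between the pads) lies behind it (ctrl.tcp_to_grasp is the z of the grasp point in the tool frame, in m); z points along the fingers, y is the line along which they close (so a half turn about z gives the same grasp; the last joint's range is limited). The gripper opens to 87 mm and grips with 3 to 60 N. Pads are 19 mm wide; open, the fingers measure 117 mm over their backs; the gripper's body (75 mm by 190 mm) begins 51 mm behind the grasp point.
Start: joints at [-1.243, 0.321, -0.07, 1.45, 0.023, 1.371, -0.057], TCP at [0.201, 0.618, 0.223] pointing down, gripper open.
Joint ranges: [-2.86, 2.86], [-0.3, 2.09], [-1.38, 1.24], [0.06, 2.45], [-1.56, 4.7], [0.09, 2.05], [-2.69, 2.69]. Speed limits (rad/s): [2.57, 2.57, 3.14, 3.14, 3.14, 3.14, 3.14].

### API

Orientations are given as a rotation vector (axis times angle).
In Python, from bench import ctrl gives the robot as it stands.
- The arm moves only by the tool step_arm, never from a script. Its argument "targets" is a list of rows, each a list of 7 numbers: the shift along the world's x, y, z in cm, then the turn, a rotation vector about the world's x, y, z in degrees, then the opening, from 0 (shut) to 1 (fully open). A call has exactly 5 rows; each row shifts and turns the commanded pose from where the row before left it; what a row does not reach is not made up. A row lasts 1/12 s, in which the tool goes at most 41.7 mm and 7.16 degrees, less where a joint would pass 70% of its speed; a pose out of reach is approached as far as the arm can. A call with a gripper value outside its range is refused whole. The fingers move at their own pace and stop on an object; "force" is the grip in N (left out, the last holds). Time passes only in rows, so rows that do not move let the fingers close, or fill a call up. It gives the time, the measured TCP pose, the force, the opening and the grip force at its end, in the units of the state.
- ctrl.get_state(): the state, without advancing time (a new reading comes with each control period).
- ctrl.get_image(name): name is "side" or "top"; returns (picture, depth): 400x640x3 uint8, red, green, blue; 400x640 float32, m along the optical axis (not along the pixel's ray), 0 where there is no reading.
- ctrl.camera_params(name): a dict with "intrinsics" (3x3 intrinsics, pixels), "rvec" (rotation vector, rad) and "tvec" (3), from world to camera coordinates, as OpenCV has them. Camera axes: x right, y down, z forward; pixel columns grow to the right and rows downward; lengths in m; the calibration is good to about 2 mm. A picture is of the moment at which its call begins. camera_params takes no time and is no camera call.
- ctrl.close_job(): hands the job in; it is judged then, once.
The state is a dict: "time": time; "joint_positions": joint angles; "qd": joint speeds; "joint_torque": joint torques, N m; "position": TCP position; "tool_rot": TCP orientation; "ft_force": force on the tool from outside, world axes, zero at the start; "torque": the same for the moment, N m; "grip_width": opening from 0.0 (shut) to 1.0 (fully open); "grip_force": force on a finger pad.
Only numpy, scipy, OpenCV 4.12 (cv2) and the standard library are available. Lean on these libraries where they do the work, as an engineer would, in place of code of your own. Each camera call takes 0.05 s, during which the arm holds its last target. There are 200 camera calls.

## Working session

There is one attempt and no reset: what is moved stays moved. The work goes in short steps, Python scripts to look and compute and a tool call to move; the robot and the scene stay as the last step left them, time stands still between calls to the robot, and variables do not carry over. Pictures are saved under pics/ and viewed, at most 14 in all, crops included, and the job is handed in when it is done.

Besides the shell and the picture viewer there is one more tool, called as name(argument=value, ...) on one line, values as JSON. step_arm: Moves the arm, as the interface text tells. Its arguments: {"type":"object","properties":{"targets":{"type":"array"},"force":{"type":"number"}},"required":["targets"]}

```bash
mkdir -p pics; ls; cat > h.py <<'E'
import numpy as np, cv2
from bench import ctrl
def cam(n):
    p=ctrl.camera_params(n); K=np.array(p["intrinsics"],float); R=cv2.Rodrigues(np.array(p["rvec"],float))[0]; t=np.array(p["tvec"],float).ravel()
    return K,R,t
def pix2plane(n,uv,z):
    K,R,t=cam(n); uv=np.atleast_2d(uv).astype(float)
    d=(np.linalg.inv(K)@np.c_[uv,np.ones(len(uv))].T).T@R; c=-R.T@t
    s=(z-c[2])/d[:,2]; return c+s[:,None]*d
def cloud(n,D):
    K,R,t=cam(n); v,u=np.mgrid[:D.shape[0],:D.shape[1]]
    P=np.stack([(u-K[0,2])/K[0,0]*D,(v-K[1,2])/K[1,1]*D,D],-1)
    return (P-t)@R
def grab(n,name):
    I,D=ctrl.get_image(n); cv2.imwrite(f"pics/{name}.png",I[...,::-1]); np.savez(f"pics/{name}.npz",I=I,D=D); return I,D
E
python3 - <<'E'
from h import *
for n in("top","side"):
    grab(n,n+"0"); K,R,t=cam(n); print(n,K.tolist(),(-R.T@t).round(3),R.round(2).tolist())
s=ctrl.get_state();print(s);print(ctrl.tcp_to_grasp)
E
```

```text
pics
top [[439.44231212540785, 0.0, 316.1682528302463], [0.0, 439.44231212540785, 201.35490738998197], [0.0, 0.0, 1.0]] [0.38  0.019 1.021] [[-0.17, -0.98, -0.0], [-0.96, 0.17, -0.21], [0.21, -0.03, -0.98]]
side [[399.09295371488133, 0.0, 326.320860981372], [0.0, 399.09295371488133, 202.5817307354932], [0.0, 0.0, 1.0]] [ 0.371 -0.812  0.822] [[0.97, -0.25, 0.02], [-0.16, -0.66, -0.73], [0.2, 0.71, -0.68]]
{'time': 0.1, 'joint_positions': array([-1.24291053,  0.32176695, -0.07008734,  1.451594  ,  0.02262873,
        1.37080864, -0.05689394]), 'qd': array([ 0.00037601, -0.0016629 , -0.0013166 , -0.00364961,  0.00025462,
        0.00245392, -0.00032077]), 'joint_torque': array([-1.07461696e-03, -4.92576385e+01, -4.06171968e-01, -3.13396776e+01,
       -6.43490581e-02,  3.97298788e-02,  7.24754000e-05]), 'position': array([0.20052523, 0.61775029, 0.2215386 ]), 'tool_rot': array([-4.90782351e-01, -3.10285988e+00,  2.80088277e-03]), 'ft_force': array([-0.14956221, -0.23635467,  0.11143247]), 'torque': array([-0.02086549, -0.01299018,  0.05305179]), 'grip_force': 0.0, 'grip_width': 0.9974230112424548}
-0.0187
```

View pics/top0.png

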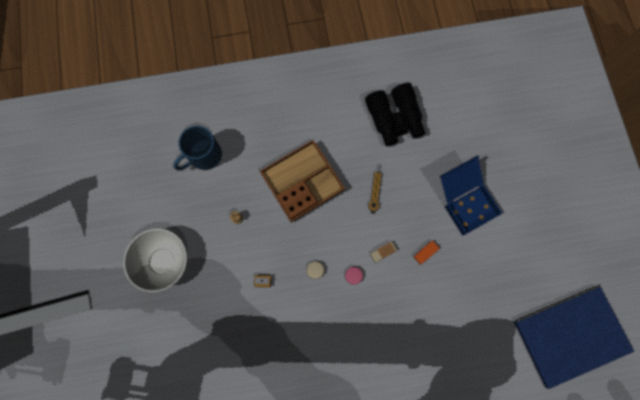

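View pics/side0.png

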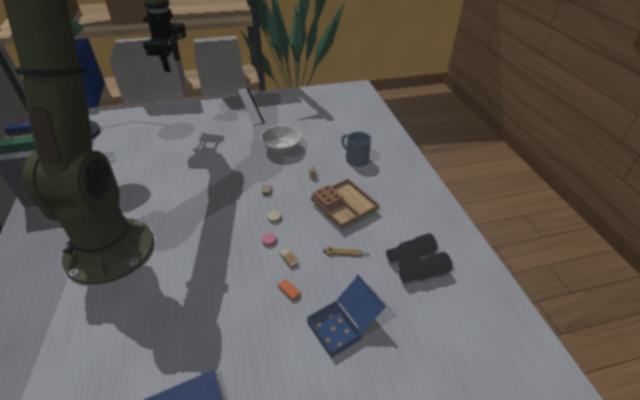

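The top view shows the mug (198,148), bowl (155,260), pin (236,215), sharpener (262,281), round eraser (316,269), pink decoy (354,274), block eraser (384,251), orange decoy (427,251), dividers (376,190), organiser (303,180), tin (473,205) and binoculars (397,113). The side view shows the same things: pin (312,173), sharpener (266,189), round eraser (274,216), block eraser (290,258), dividers (345,251), tin (335,327).

```bash
cat > seg.py <<'E'
from h import *
def blobs(name,zs,minA=20):
    cn=name.rstrip("0123456789"); d=np.load(f"pics/{name}.npz"); I,D=d["I"],d["D"]; P=cloud(cn,D)
    hsv=cv2.cvtColor(I,cv2.COLOR_RGB2HSV); m=((hsv[...,1]>55)&(hsv[...,2]>25)).astype(np.uint8)
    n,L,st,c=cv2.connectedComponentsWithStats(m)
    for i in range(1,n):
        if st[i,4]<minA or st[i,4]>8000: continue
        w=P[L==i]; cx=c[i]; 
        p=pix2plane(cn,cx,zs)[0]
        if not(0.2<p[0]<1 and abs(p[1])<.7): continue
        cs=cv2.findContours((L==i).astype(np.uint8),0,1)[0]; ct=max(cs,key=len).reshape(-1,2)
        q=pix2plane(cn,ct,zs)[:,:2].astype(np.float32)*1000; r=cv2.minAreaRect(q)
        print(cn,c[i].round(1),st[i,4],"col",I[L==i].mean(0).round(),"ctr",p[:2].round(4),"rect",np.round(r[0],1),np.round(r[1],1),round(r[2],1),"z p50/95",np.percentile(w[:,2],[50,95]).round(4))
if __name__=="__main__":
    blobs("top0",0.015); blobs("side0",0.015)
E
python3 seg.py
```

```text
top [197.9 148.6] 1180 col [22. 33. 42.] ctr [0.7758 0.2432] rect [780.4 242.9] [109.9 111.7] 79.9 z p50/95 [0.0491 0.0906]
top [302.1 180.1] 3822 col [98. 74. 48.] ctr [0.6542 0.0092] rect [655.3   8.9] [147.3 152.9] 21.6 z p50/95 [0.0203 0.0489]
top [468.2 196.1] 2747 col [22. 36. 62.] ctr [ 0.5478 -0.3681] rect [ 550.7 -367. ] [166.2 121.3] 8.2 z p50/95 [0.0247 0.0804]
top [375.2 191.9] 318 col [91. 72. 42.] ctr [ 0.5959 -0.1554] rect [ 597.9 -154.1] [25.9 96. ] 74.5 z p50/95 [0.0089 0.0124]
top [235.6 217. ] 120 col [96. 79. 56.] ctr [0.5937 0.1764] rect [593.8 176.7] [28.8 24.5] 36.4 z p50/95 [0.0288 0.0332]
top [426.3 251.9] 327 col [130.  67.  37.] ctr [ 0.4374 -0.2418] rect [ 437.3 -242. ] [28.1 62.1] 30.4 z p50/95 [0.0142 0.0178]
top [384.1 250.9] 237 col [111.  91.  68.] ctr [ 0.4564 -0.1474] rect [ 455.8 -145.9] [24.5 55.2] 18.6 z p50/95 [0.0147 0.0186]
top [315.2 269.1] 148 col [136. 126. 105.] ctr [0.4432 0.0147] rect [442.9  15. ] [31.3 31.5] 8.2 z p50/95 [0.0147 0.0181]
top [353.6 275.2] 257 col [133.  74.  91.] ctr [ 0.4147 -0.0683] rect [414.1 -68. ] [38.5 38.1] 79.2
[... 594 characters left out ...]
[415.6 -73.3] [40.9 35.1] 80.8 z p50/95 [0.0145 0.0169]
side [342.5 251.3] 195 col [111.  96.  72.] ctr [ 0.5975 -0.1646] rect [ 597.9 -163.2] [24.4 92.3] 73.7 z p50/95 [0.0095 0.0123]
side [289.2 258. ] 101 col [125. 106.  87.] ctr [ 0.4574 -0.1531] rect [ 457.2 -152.7] [24.6 34.4] 19.4 z p50/95 [0.0152 0.0175]
side [346.7 316.3] 2935 col [53. 66. 90.] ctr [ 0.5526 -0.3516] rect [ 555.9 -346.5] [196.  116.1] 30.4 z p50/95 [0.028  0.0773]
side [288.8 289.2] 260 col [144.  93.  70.] ctr [ 0.4386 -0.2477] rect [ 438.9 -246.4] [28.8 63.1] 28.3 z p50/95 [0.0147 0.0176]
side [193.1 389.3] 1204 col [57. 69. 97.] ctr [ 0.2126 -0.4332] rect [ 200.6 -419.8] [ 56.8 146.1] 75.8 z p50/95 [0.0176 0.0199]
```

```bash
python3 - <<'E'
from h import *
I=cv2.imread("pics/top0.png"); a=cv2.resize(I[130:300,220:510],None,fx=2.75,fy=2.75,interpolation=cv2.INTER_CUBIC); cv2.imwrite("pics/c1.png",cv2.convertScaleAbs(a,alpha=1.5))
d=np.load("pics/top0.npz")["D"]; P=cloud("top",d)
for n,(u,v) in dict(table=(330,320),table2=(350,150),block=(384,251),round=(316,269),pin=(236,215),sharp=(262,281),div=(376,190),divh=(374,207),bowlfloor=(163,260),tinfloor=(473,208),longbay=(295,168),sqbay=(325,184),drill=(296,200),bino=(380,110)).items():
    print(n,P[v-1:v+2,u-1:u+2].reshape(-1,3).mean(0).round(4))
E
```

```text
table [ 0.3268  0.0016 -0.0008]
table2 [ 0.7134 -0.1191 -0.0018]
block [ 0.4562 -0.1473  0.0145]
round [0.4432 0.0129 0.0134]
pin [0.595  0.1725 0.0301]
sharp [0.4379 0.1374 0.0161]
div [ 0.6013 -0.1593  0.0092]
divh [ 0.5617 -0.1463  0.0096]
bowlfloor [0.5253 0.3564 0.0049]
tinfloor [ 0.5042 -0.3331  0.116 ]
longbay [0.6854 0.0208 0.0189]
sqbay [ 0.6345 -0.0424  0.0185]
drill [0.5766 0.0293 0.1566]
bino [ 0.7821 -0.2011  0.0493]
```

View pics/c1.png

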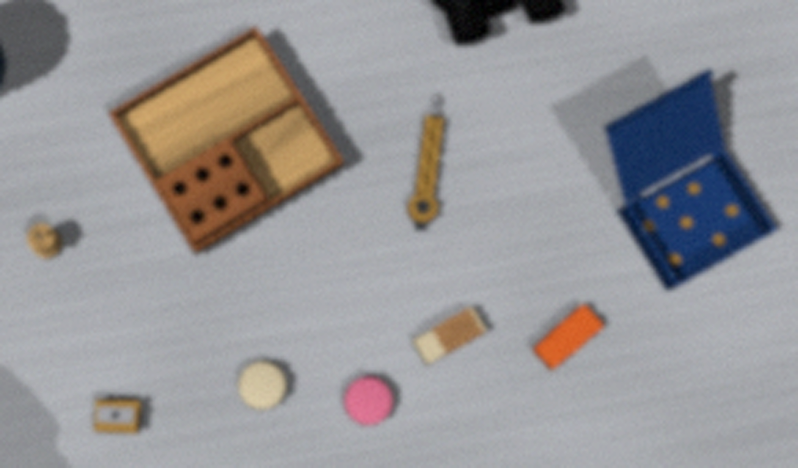

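The crop shows the organiser's long bay up-left, its square bay to the right and its drilled block at the bottom left. The tin lid is on the tin's upper-left side. The block eraser runs lower-left to upper-right, and the dividers' head is at the bottom with the points up.

```bash
cat > m.py <<'E'
from h import *
def tops(name,box,zlo,zhi):
    cn=name.rstrip("0123456789"); D=np.load(f"pics/{name}.npz")["D"]; P=cloud(cn,D).reshape(-1,3)[D.ravel()>0]
    x0,x1,y0,y1=box; return P[(P[:,0]>x0)&(P[:,0]<x1)&(P[:,1]>y0)&(P[:,1]<y1)&(P[:,2]>zlo)&(P[:,2]<zhi)]
B=dict(block=((.41,.50,-.195,-.10),.008,.03),round=((.41,.475,-.02,.05),.008,.03),pinhead=((.56,.63,.14,.21),.018,.04),
 div=((.53,.69,-.20,-.11),.005,.03),sharp=((.405,.47,.10,.17),.008,.03),bowlrim=((.42,.63,.26,.46),.044,.06),
 orgrim=((.54,.77,-.11,.13),.028,.038),orgblk=((.54,.77,-.11,.13),.042,.055),orgfl=((.54,.77,-.11,.13),.014,.024),tinrim=((.44,.62,-.47,-.27),.022,.033),lidtop=((.44,.70,-.50,-.22),.085,.12))
if __name__=="__main__":
  for k,(b,l,h) in B.items():
    for n in("top0","side0"):
        p=tops(n,b,l,h)
        if len(p)<5: print(k,n,len(p)); continue
        r=cv2.minAreaRect((p[:,:2]*1000).astype(np.float32)); c=cv2.minEnclosingCircle((p[:,:2]*1000).astype(np.float32))
        print(k,n,len(p),"mean",(p[:,:2].mean(0)*1000).round(1),"rect",np.round(r[0],1),np.round(r[1],1),round(r[2],1),"circ",np.round(c[0],1),round(c[1],1),"z",np.median(p[:,2]).round(4))
  uv=np.array([[110,112],[255,30],[343,160]])/2.75+[220,130]; print("org corners",(pix2plane("top",uv,.033)[:,:2]*1000).round(1).tolist())
  uv=np.array([[668,288],[778,228],[620,208],[725,152]])/2.75+[220,130]; print("tin corners",(pix2plane("top",uv,.028)[:,:2]*1000).round(1).tolist())
E
python3 m.py
```

```text
block top0 271 mean [ 454.9 -145.7] rect [ 455.  -145.9] [24.3 57.9] 19.0 circ [ 454.4 -146.1] 29.9 z 0.0146
block side0 188 mean [ 457.3 -149.9] rect [ 456.8 -147.3] [25.2 58.1] 17.4 circ [ 457.3 -146.5] 30.3 z 0.0149
round top0 237 mean [441.6  15. ] rect [441.5  15.5] [36.4 36.3] 79.6 circ [441.9  15. ] 19.6 z 0.0145
round side0 122 mean [443.6  11.9] rect [444.1  15. ] [38.8 38.1] 68.1 circ [443.1  13.7] 21.2 z 0.0143
pinhead top0 88 mean [592.5 175.4] rect [593.6 175.5] [23.1 22.5] 35.0 circ [593.3 175.5] 12.0 z 0.03
pinhead side0 42 mean [595.  172.6] rect [596.  175.5] [24.2 22.2] 56.1 circ [594.6 175.4] 13.6 z 0.0292
div top0 315 mean [ 597.3 -156.8] rect [ 604.9 -153.8] [109.   72.3] 9.4 circ [ 605.3 -152.2] 64.0 z 0.0091
div side0 237 mean [ 600.3 -159.1] rect [ 606.6 -160.2] [103.   68.8] 12.7 circ [ 607.4 -159.7] 60.1 z 0.0095
sharp top0 185 mean [437.3 136.3] rect [437.5 136.8] [36.6 25.3] 75.7 circ [437.9 136.7] 21.9 z 0.0155
sharp side0 82 mean [439.6 132.6] rect [439.3 136.6] [41.9 25. ] 80.5 circ [439.6 137.2] 23.3 z 0.015
bowlrim top0 538 mean [525.9 369.1] rect [52
[... 692 characters left out ...]
 0.0187
orgfl side0 1029 mean [667.3   1.4] rect [652.7   8.2] [142.8 150.2] 21.4 circ [653.2   7.1] 100.6 z 0.0193
tinrim top0 340 mean [ 525.4 -368. ] rect [ 517.9 -370. ] [ 87.2 102.6] 18.7 circ [ 518.1 -370.8] 64.8 z 0.0276
tinrim side0 430 mean [ 525.  -370.4] rect [ 519.2 -370.4] [ 88.5 101.4] 18.6 circ [ 517.5 -371.8] 64.4 z 0.028
lidtop top0 40 mean [ 604.1 -339. ] rect [ 604.5 -339.7] [ 4.5 97.8] 18.4 circ [ 604.5 -339.7] 48.9 z 0.0863
lidtop side0 59 mean [ 606.5 -342. ] rect [ 606.5 -340.7] [ 5.  98.4] 18.6 circ [ 605.8 -341. ] 49.2 z 0.0862
org corners [[689.0, 102.5], [739.8, -31.6], [613.0, -84.7]]
tin corners [[460.1, -329.1], [493.2, -431.7], [532.8, -306.0], [564.4, -404.8]]
```

step_arm(targets=[[1.6,-3.2,-0.5,0,0,-5.6,0.6],[1.6,-3.2,-0.5,0,0,-5.6,0.6],[1.6,-3.2,-0.5,0,0,-5.6,0.6],[1.6,-3.2,-0.5,0,0,-5.6,0.6],[1.6,-3.2,-0.5,0,0,-5.6,0.6]], force=15)

```text
time: 0.52
position: [0.2811, 0.4563, 0.1968]
tool_rot: [-1.234, -2.889, 0.001]
ft_force: [0.9, 0.7, -0.6]
grip_width: 0.71
grip_force: 0.0
```

step_arm(targets=[[1.6,-3.2,-0.5,0,0,-5.6,0.6],[1.6,-3.2,-0.5,0,0,-5.6,0.6],[1.6,-3.2,-0.5,0,0,-5.6,0.6],[1.6,-3.2,-0.5,0,0,-5.6,0.6],[1.6,-3.2,-0.5,0,0,-5.6,0.6]])

```text
time: 0.93
position: [0.3609, 0.2964, 0.1721]
tool_rot: [-1.896, -2.505, 0.0]
ft_force: [0.5, 0.2, 0.0]
grip_width: 0.601
grip_force: 0.0
```

step_arm(targets=[[1.6,-3.2,-0.5,0,0,-5.6,0.6],[1.6,-3.2,-0.5,0,0,-5.6,0.6],[1.6,-3.2,-0.5,0,0,-5.6,0.6],[1.6,-3.2,-0.5,0,0,-5.6,0.6],[1.6,-3.2,-0.5,0,0,-5.6,0.6]])

```text
time: 1.35
position: [0.4408, 0.1365, 0.1472]
tool_rot: [-2.446, -1.972, -0.0]
ft_force: [0.9, 0.7, -0.1]
grip_width: 0.598
grip_force: 0.0
```

```bash
cat > st.py <<'E'
from h import *
# state plus shifts (cm) and turn (deg) to named spots; yaw = closing axis
T=dict(sharp=(438.4,136.7,-12),sq=(633,-38.7,21.8),pin=(594.5,175.5,None),tin=(506,-372,108.6),div=(604,-156.5,74.5),lbay=(683.3,21.2,21.8),block=(456,-146.5,18.2),round=(442.8,15.1,None),bowl=(523.8,359,None))
import sys
s=ctrl.get_state(); R=cv2.Rodrigues(np.array(s["tool_rot"]))[0]; yaw=np.degrees(np.arctan2(R[1,1],R[0,1]))
print("t",round(s["time"],2),"pos mm",(s["position"]*1000).round(1),"yaw",yaw.round(1),"down",R[:,2].round(3),"grip mm",round(s["grip_width"]*87,1),round(s["grip_force"],1),"F",s["ft_force"].round(1),"j",s["joint_positions"].round(2))
for k in sys.argv[1:]:
    x,y,a=T[k]; print(k,"shift cm",((x-s["position"][0]*1000)/10).round(2),((y-s["position"][1]*1000)/10).round(2),"turn",None if a is None else round((a-yaw+90)%180-90,1))
E
python3 st.py sharp sq
```

```text
t 1.35 pos mm [440.8 136.5 147.2] yaw -12.2 down [-0.  0. -1.] grip mm 52.0 0.0 F [ 0.9  0.7 -0.1] j [-0.76 -0.04  0.4   2.01  0.02  1.17 -0.58]
sharp shift cm -0.24 0.02 turn 0.2
sq shift cm 19.22 -17.52 turn 34.0
```

step_arm(targets=[[-0.2,0,-3.6,0,0,0,0.6],[0,0,-3.6,0,0,0,0.6],[0,0,-3.6,0,0,0,0.6],[0,0,-2.4,0,0,0,0.6],[0,0,-1.1,0,0,0,0.6]])

```text
time: 1.77
position: [0.4357, 0.1368, 0.0011]
tool_rot: [-2.441, -1.977, 0.01]
ft_force: [-0.7, -0.1, 0.1]
grip_width: 0.594
grip_force: 0.0
```

step_arm(targets=[[0,0,0,0,0,0,0.2],[0,0,0,0,0,0,0.15],[0,0,0,0,0,0,0.15],[0,0,0,0,0,0,0.15],[0,0,0,0,0,0,0.15]])

```text
time: 2.18
position: [0.4396, 0.1389, 0.0059]
tool_rot: [2.441, 1.978, 0.004]
ft_force: [-0.0, -0.3, 0.5]
grip_width: 0.306
grip_force: 0.1
```

step_arm(targets=[[0,0,2,0,0,0,0.15],[0,0,3,0,0,0,0.15],[0,0,3,0,0,0,0.15],[0,0,2,0,0,0,0.15],[0,0,0,0,0,0,0.15]])

```text
time: 2.6
position: [0.4421, 0.1397, 0.1098]
tool_rot: [2.44, 1.977, 0.015]
ft_force: [1.7, 0.0, -0.4]
grip_width: 0.293
grip_force: 15.0
```

```bash
python3 st.py sq
```

```text
t 2.6 pos mm [442.1 139.7 109.8] yaw -12.0 down [ 0.008  0.005 -1.   ] grip mm 25.5 15.0 F [ 1.7  0.  -0.4] j [-0.77 -0.    0.41  2.06 -0.    1.08 -0.57]
sq shift cm 19.09 -17.84 turn 33.8
```

step_arm(targets=[[1.5,-1.4,0,0,0,-1.1,0.15],[2,-1.9,0,0,0,-1.1,0.15],[2,-1.9,0,0,0,-1.1,0.15],[2,-1.9,0,0,0,-1.1,0.15],[2,-1.9,0,0,0,-1.1,0.15]])

```text
time: 3.02
position: [0.5342, 0.0475, 0.1044]
tool_rot: [-2.533, -1.858, -0.001]
ft_force: [0.6, 0.8, -0.4]
grip_width: 0.299
grip_force: 15.0
```

step_arm(targets=[[2,-1.9,0,0,0,-1.1,0.15],[2,-1.9,0,0,0,-1.1,0.15],[2,-1.9,0,0,0,-1.1,0.15],[2,-1.9,0,0,0,-1.1,0.15],[1.6,-1.2,0,0,0,-1.1,0.15]])

```text
time: 3.43
position: [0.6306, -0.0424, 0.1042]
tool_rot: [2.621, 1.73, -0.001]
ft_force: [-0.3, -0.2, 0.1]
grip_width: 0.298
grip_force: 15.0
```

step_arm(targets=[[0,0,-1,0,0,0,0.15],[0,0,-1,0,0,0,0.15],[0,0,-1,0,0,0,0.15],[0,0,0,0,0,0,0.15],[0,0,0,0,0,0,0.15]])

```text
time: 3.85
position: [0.6281, -0.0384, 0.0733]
tool_rot: [-2.616, -1.735, 0.003]
ft_force: [0.7, 0.0, 0.0]
grip_width: 0.298
grip_force: 15.0
```

```bash
python3 st.py sq
```

```text
t 3.85 pos mm [628.1 -38.4  73.3] yaw -22.9 down [-0.003  0.001 -1.   ] grip mm 25.9 15.0 F [0.7 0.  0. ] j [-0.43  0.43  0.57  1.69 -0.25  1.1  -0.19]
sq shift cm 0.49 -0.03 turn 44.7
```

step_arm(targets=[[0.4,0,-1.2,0,0,0,0.15],[0,0,-1.2,0,0,0,0.15],[0,0,-1.2,0,0,0,0.15],[0,0,-0.8,0,0,0,0.15],[0,0,0,0,0,0,0.15]])

```text
time: 4.27
position: [0.6315, -0.0395, 0.0276]
tool_rot: [-2.617, -1.733, 0.006]
ft_force: [-0.8, 0.2, -0.7]
grip_width: 0.297
grip_force: 15.0
```

step_arm(targets=[[0,0,0,0,0,0,0.15],[0,0,0,0,0,0,0.38],[0,0,0,0,0,0,0.38],[0,0,0,0,0,0,0.38],[0,0,0,0,0,0,0.38]])

```text
time: 4.68
position: [0.6341, -0.0398, 0.0312]
tool_rot: [2.619, 1.734, 0.002]
ft_force: [-0.3, 0.9, 0.2]
grip_width: 0.373
grip_force: 0.0
```

step_arm(targets=[[0,0,1.5,0,0,0,0.38],[0,0,2.5,0,0,0,0.38],[0,0,3,0,0,0,0.38],[0,0,2,0,0,0,0.38],[0,0,0,0,0,0,0.5]])

```text
time: 5.1
position: [0.6371, -0.0403, 0.1263]
tool_rot: [2.616, 1.731, 0.013]
ft_force: [0.5, -1.3, 0.9]
grip_width: 0.403
grip_force: 0.0
```

```bash
python3 st.py div pin
```

```text
t 5.1 pos mm [637.1 -40.3 126.3] yaw -23.0 down [ 0.009  0.    -1.   ] grip mm 35.1 0.0 F [ 0.5 -1.3  0.9] j [-0.44  0.39  0.58  1.63 -0.23  1.18 -0.21]
div shift cm -3.31 -11.62 turn -82.5
pin shift cm -4.26 21.58 turn None
```

step_arm(targets=[[-0.2,-0.8,0,0,0,6.5,0.6],[-0.2,-0.8,0,0,0,6.5,0.6],[-0.2,-0.8,0,0,0,6.5,0.6],[-0.2,-0.8,0,0,0,6.5,0.6],[-0.2,-0.8,0,0,0,6.5,0.6]])

```text
time: 5.52
position: [0.6233, -0.08, 0.1201]
tool_rot: [-2.022, -2.404, 0.0]
ft_force: [0.1, 1.2, -0.3]
grip_width: 0.594
grip_force: 0.0
```

step_arm(targets=[[-0.2,-0.8,0,0,0,6.5,0.6],[-0.2,-0.8,0,0,0,6.5,0.6],[-0.2,-0.8,0,0,0,6.5,0.6],[-0.2,-0.8,0,0,0,6.5,0.6],[-0.2,-0.8,0,0,0,6.5,0.6]])

```text
time: 5.93
position: [0.6132, -0.12, 0.1201]
tool_rot: [-1.269, -2.873, 0.0]
ft_force: [-0.7, -0.5, 0.4]
grip_width: 0.598
grip_force: 0.0
```

step_arm(targets=[[-0.2,-0.8,0,0,0,6.5,0.6],[-0.2,-0.8,0,0,0,6.5,0.6],[-0.2,-0.8,0,0,0,6.5,0.6],[-0.2,-0.8,0,0,0,6.5,0.6],[-0.2,-0.5,0,0,0,6.5,0.6]])

```text
time: 6.35
position: [0.6031, -0.1579, 0.1201]
tool_rot: [-0.416, -3.114, 0.001]
ft_force: [-0.3, 0.1, -0.6]
grip_width: 0.6
grip_force: 0.0
```

```bash
python3 st.py div; python3 - <<'E'
from h import *
# dividers axis from the brass mask of the first top picture, on plane z=9 mm
d=np.load("pics/top0.npz");I=d["I"]
h=cv2.cvtColor(I,cv2.COLOR_RGB2HSV); m=((h[...,1]>55)&(h[...,2]>25)).astype(np.uint8); n,L,s,c=cv2.connectedComponentsWithStats(m)
v,u=np.nonzero(L==L[192,375]); q=pix2plane("top",np.c_[u,v],.009)[:,:2]*1000; q=q.astype(np.float32)
f=cv2.fitLine(q,cv2.DIST_L2,0,.01,.01).ravel(); a=np.degrees(np.arctan2(f[1],f[0])); t=(q-f[2:])@f[:2]; print(a,(f[2:]),t.min(),t.max())
E
```

```text
t 6.35 pos mm [ 603.1 -157.9  120.1] yaw 74.8 down [-0. -0. -1.] grip mm 52.2 0.0 F [-0.3  0.1 -0.6] j [-0.07  0.34  0.35  1.66 -0.13  1.16  1.61]
div shift cm 0.09 0.14 turn -0.3
-18.975334 [ 597.34375 -156.48517] -47.101105 50.106083
```

step_arm(targets=[[0.1,0,-3,0,0,-2.5,0.6],[0,0,-3,0,0,0,0.5],[0,0,-3,0,0,0,0.5],[0,0,-1.5,0,0,0,0.5],[0,0,-0.8,0,0,0,0.5]])

```text
time: 6.77
position: [0.6021, -0.1561, 0.0041]
tool_rot: [-0.49, -3.098, -0.0]
ft_force: [-0.2, -0.0, 0.4]
grip_width: 0.505
grip_force: 0.0
```

step_arm(targets=[[0,0,-0.4,0,0,0,0.4],[0,0,0,0,0,0,0.3],[0,0,0,0,0,0,0.05],[0,0,0,0,0,0,0.05],[0,0,0,0,0,0,0.05]], force=25)

```text
time: 7.18
position: [0.6058, -0.1571, 0.0051]
tool_rot: [0.49, 3.1, -0.0]
ft_force: [-1.5, 0.2, 0.8]
grip_width: 0.21
grip_force: 0.3
```

step_arm(targets=[[0,0,0,0,0,0,0.05],[0,0,1,0,0,0,0.05],[0,0,2,0,0,0,0.05],[0,0,2.5,0,0,0,0.05],[0,0,1.5,0,0,0,0.05]])

```text
time: 7.6
position: [0.6055, -0.157, 0.0765]
tool_rot: [0.491, 3.1, 0.0]
ft_force: [0.6, -0.1, -0.8]
grip_width: 0.178
grip_force: 25.0
```

```bash
python3 st.py lbay; python3 -c "
from h import *
for n in('top','side'): grab(n,n+'1')
a=cv2.resize(cv2.imread('pics/top1.png')[120:300,220:480],None,fx=2,fy=2);b=cv2.resize(cv2.imread('pics/side1.png')[140:300,230:440],None,fx=2.25,fy=2.25)
b=cv2.resize(b,(270,360*1)) if 0 else b[:360,:]
cv2.imwrite('pics/c2.png',cv2.convertScaleAbs(np.vstack([cv2.resize(a,(520,300)),cv2.resize(b,(520,300))]),alpha=1.4))"
```

```text
t 7.6 pos mm [ 605.5 -157.    76.5] yaw 72.0 down [ 0.003 -0.    -1.   ] grip mm 15.5 25.0 F [ 0.6 -0.1 -0.8] j [-0.07  0.39  0.35  1.7  -0.15  1.08  1.58]
lbay shift cm 7.78 17.82 turn -50.2
```

View pics/c2.png

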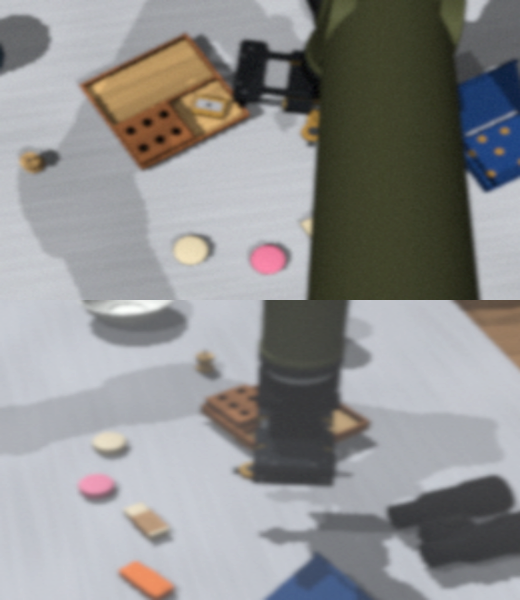

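Both views show the sharpener in the square bay (about (211,103) in the upper panel) with the organiser unturned. The dividers are held crosswise in the gripper (head at (245,470) in the lower panel).

step_arm(targets=[[0.7,1.6,0.8,0,0,-5,0.05],[0.8,1.9,0.8,0,0,-5,0.05],[0.8,1.9,0.8,0,0,-5,0.05],[0.8,1.9,0,0,0,-5,0.05],[0.8,1.9,0,0,0,-5,0.05]])

```text
time: 8.12
position: [0.6437, -0.0637, 0.0973]
tool_rot: [-1.157, -2.92, -0.0]
ft_force: [1.1, -0.9, -1.5]
grip_width: 0.179
grip_force: 25.0
```

step_arm(targets=[[0.8,1.9,0,0,0,-5,0.05],[0.8,1.9,0,0,0,-5,0.05],[0.8,1.9,0,0,0,-5,0.05],[0.8,1.9,0,0,0,-5,0.05],[0.7,1.2,0,0,0,-5.2,0.05]])

```text
time: 8.53
position: [0.6822, 0.0266, 0.0963]
tool_rot: [-1.762, -2.598, -0.0]
ft_force: [0.9, 0.8, -0.3]
grip_width: 0.18
grip_force: 25.0
```

step_arm(targets=[[0,0,-1,0,0,0,0.05],[0,0,-1,0,0,0,0.05],[0,0,-1,0,0,0,0.05],[0,0,0,0,0,0,0.05],[0,0,0,0,0,0,0.05]])

```text
time: 8.95
position: [0.6811, 0.0213, 0.0659]
tool_rot: [-1.762, -2.599, 0.004]
ft_force: [0.1, 0.8, -1.6]
grip_width: 0.18
grip_force: 25.0
```

```bash
python3 st.py lbay; python3 - <<'E'
from h import *
import m
for n in("top","side"): grab(n,n+"2")
for n in("top1","side1","top2","side2"):
    for k in("orgblk",):
        b,l,h=m.B[k]; p=m.tops(n,b,l,h); r=cv2.minAreaRect((p[:,:2]*1000).astype(np.float32)); print(n,len(p),np.round(r[0],1),np.round(r[1],1),round(r[2],1))
b=cv2.imread('pics/side2.png')[140:290,240:440]; cv2.imwrite('pics/c3.png',cv2.convertScaleAbs(cv2.resize(b,None,fx=3,fy=3),alpha=1.4))
E
```

```text
t 8.95 pos mm [681.1  21.3  65.9] yaw 21.7 down [-0.003 -0.001 -1.   ] grip mm 15.6 25.0 F [ 0.1  0.8 -1.6] j [-0.39  0.52  0.43  1.55 -0.23  1.13  0.47]
lbay shift cm 0.22 -0.01 turn 0.1
top1 819 [605.   28.5] [63.  70.1] 21.6
side1 295 [605.9  27.5] [62.6 72.8] 21.4
top2 0 [0. 0.] [0. 0.] 0.0
side2 370 [606.4  27.9] [62.7 72.6] 22.0
```

View pics/c3.png

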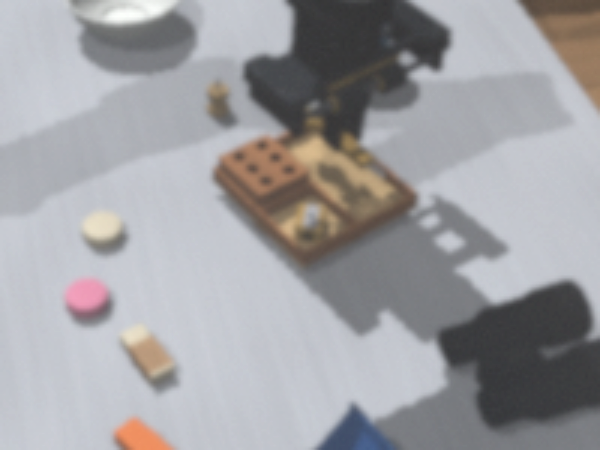

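The dividers hang aligned over the long bay, with the head at (315,122) and the points toward (365,160). The organiser angle is unchanged, so I'll lower them.

step_arm(targets=[[0.2,0.2,-1.2,0,0,0,0.05],[0,0,-1.2,0,0,0,0.05],[0,0,-1,0,0,0,0.05],[0,0,-0.6,0,0,0,0.05],[0,0,0,0,0,0,0.05]])

```text
time: 9.47
position: [0.6831, 0.0253, 0.0249]
tool_rot: [-1.759, -2.6, 0.004]
ft_force: [-0.3, 0.4, -0.4]
grip_width: 0.179
grip_force: 25.0
```

step_arm(targets=[[0,0,-0.1,0,0,0,0.05],[0,0,0,0,0,0,0.3],[0,0,0,0,0,0,0.3],[0,0,0,0,0,0,0.3],[0,0,0,0,0,0,0.3]])

```text
time: 9.88
position: [0.6851, 0.0253, 0.0273]
tool_rot: [1.76, 2.601, 0.001]
ft_force: [-0.0, -0.7, -0.0]
grip_width: 0.291
grip_force: 0.0
```

step_arm(targets=[[0,0,1.5,0,0,0,0.3],[0,0,2.5,0,0,0,0.3],[0,0,3,0,0,0,0.3],[0,0,2,0,0,0,0.3],[0,0,0,0,0,0,0.5]])

```text
time: 10.3
position: [0.6884, 0.025, 0.124]
tool_rot: [1.757, 2.595, 0.011]
ft_force: [0.9, -0.3, 0.8]
grip_width: 0.325
grip_force: 0.0
```

```bash
python3 st.py pin
```

```text
t 10.3 pos mm [688.4  25.  124. ] yaw 21.8 down [ 0.011  0.001 -1.   ] grip mm 28.2 0.0 F [ 0.9 -0.3  0.8] j [-0.4   0.48  0.44  1.49 -0.21  1.21  0.45]
pin shift cm -9.39 15.05 turn None
```

step_arm(targets=[[-1.6,2.6,0,0,0,0,0.6],[-2,3.4,0,0,0,0,0.6],[-2,3.4,-1,0,0,0,0.6],[-2,3.4,-2,0,0,0,0.6],[-1.4,2.2,-1,0,0,0,0.6]])

```text
time: 10.72
position: [0.5932, 0.1775, 0.0772]
tool_rot: [-1.755, -2.603, -0.001]
ft_force: [-0.8, 0.2, -0.1]
grip_width: 0.581
grip_force: 0.0
```

step_arm(targets=[[0,0,0,0,0,0,0.6],[0,0,0,0,0,0,0.6],[0,0,0,0,0,0,0.6],[0,0,0,0,0,0,0.6],[0,0,0,0,0,0,0.6]])

```text
time: 11.13
position: [0.5971, 0.1715, 0.0786]
tool_rot: [1.764, 2.598, 0.001]
ft_force: [-0.1, -0.0, 0.1]
grip_width: 0.597
grip_force: 0.0
```

```bash
python3 st.py pin
```

```text
t 11.13 pos mm [597.1 171.5  78.6] yaw 21.7 down [ 0.002 -0.    -1.   ] grip mm 52.0 0.0 F [-0.1 -0.   0.1] j [-0.64  0.38  0.39  1.71 -0.16  1.09  0.18]
pin shift cm -0.26 0.4 turn None
```

step_arm(targets=[[-0.2,0.3,-2,0,0,0,0.6],[0,0,-2,0,0,0,0.6],[0,0,-2,0,0,0,0.6],[0,0,-0.9,0,0,0,0.6],[0,0,0,0,0,0,0.6]])

```text
time: 11.55
position: [0.5925, 0.1746, 0.0066]
tool_rot: [-1.762, -2.599, 0.006]
ft_force: [-0.0, -0.6, 0.2]
grip_width: 0.6
grip_force: 0.0
```

step_arm(targets=[[0,0,0,0,0,0,0.4],[0,0,0,0,0,0,0.3],[0,0,0,0,0,0,0.15],[0,0,0,0,0,0,0.15],[0,0,0,0,0,0,0.15]], force=12)

```text
time: 11.97
position: [0.5944, 0.1766, 0.0097]
tool_rot: [1.76, 2.601, 0.002]
ft_force: [0.4, -0.1, 0.0]
grip_width: 0.309
grip_force: 0.0
```

step_arm(targets=[[0,0,0,0,0,0,0.15],[0,0,1,0,0,0,0.15],[0,0,3,0,0,0,0.15],[0,0,3.5,0,0,0,0.15],[0,0,3,0,0,0,0.15]])

```text
time: 12.38
position: [0.5938, 0.1761, 0.116]
tool_rot: [1.761, 2.601, 0.0]
ft_force: [0.7, 0.7, -0.2]
grip_width: 0.266
grip_force: 12.0
```

```bash
python3 st.py tin
```

```text
t 12.38 pos mm [593.8 176.1 116. ] yaw 21.8 down [ 0. -0. -1.] grip mm 23.2 12.0 F [ 0.7  0.7 -0.2] j [-0.66  0.34  0.4   1.68 -0.14  1.15  0.16]
tin shift cm -8.78 -54.81 turn 86.8
```

step_arm(targets=[[-0.4,-2.2,0,0,0,-4.6,0.15],[-0.4,-2.8,0,0,0,-4.6,0.15],[-0.4,-2.8,0,0,0,-4.6,0.15],[-0.5,-2.8,0,0,0,-4.6,0.15],[-0.5,-2.8,0,0,0,-4.6,0.15]])

```text
time: 12.8
position: [0.5716, 0.0411, 0.1147]
tool_rot: [2.248, 2.194, 0.001]
ft_force: [0.2, -0.9, -1.2]
grip_width: 0.267
grip_force: 12.0
```

step_arm(targets=[[-0.4,-2.8,0,0,0,-4.7,0.15],[-0.4,-2.8,0,0,0,-4.7,0.15],[-0.4,-2.8,0,0,0,-4.7,0.15],[-0.5,-2.8,0,0,0,-4.7,0.15],[-0.5,-2.8,0,0,0,-4.7,0.15]])

```text
time: 13.22
position: [0.5496, -0.0989, 0.1146]
tool_rot: [2.648, 1.69, 0.002]
ft_force: [-0.0, -0.3, 0.1]
grip_width: 0.266
grip_force: 12.0
```

step_arm(targets=[[-0.4,-2.8,0,0,0,-4.7,0.15],[-0.4,-2.8,0,0,0,-4.7,0.15],[-0.4,-2.8,0,0,0,-4.7,0.15],[-0.5,-2.8,0,0,0,-4.7,0.15],[-0.5,-2.8,0,0,0,-4.7,0.15]])

```text
time: 13.63
position: [0.5276, -0.2388, 0.1146]
tool_rot: [2.937, 1.116, 0.002]
ft_force: [-0.1, 0.0, -1.2]
grip_width: 0.267
grip_force: 12.0
```

step_arm(targets=[[-0.4,-2.8,0,0,0,-4.7,0.15],[-0.4,-2.8,0,0,0,-4.7,0.15],[-0.4,-2.8,0,0,0,-4.7,0.15],[-0.5,-2.8,0,0,0,-4.7,0.15],[-0.4,-2.2,0,0,0,-4.7,0.15]])

```text
time: 14.05
position: [0.5061, -0.374, 0.1147]
tool_rot: [3.102, 0.492, 0.001]
ft_force: [0.7, -0.4, -0.5]
grip_width: 0.267
grip_force: 12.0
```

step_arm(targets=[[0,0,0,0,0,0,0.15],[0,0,0,0,0,0,0.15],[0,0,0,0,0,0,0.15],[0,0,0,0,0,0,0.15],[0,0,0,0,0,0,0.15]])

```text
time: 14.47
position: [0.5078, -0.37, 0.1138]
tool_rot: [-3.1, -0.504, -0.001]
ft_force: [0.9, 0.5, -0.5]
grip_width: 0.268
grip_force: 12.0
```

```bash
python3 st.py tin
```

```text
t 14.47 pos mm [ 507.8 -370.   113.8] yaw -71.5 down [ 0.001  0.001 -1.   ] grip mm 23.3 12.0 F [ 0.9  0.5 -0.5] j [-0.09  0.46  0.87  1.67 -0.37  1.19 -0.38]
tin shift cm -0.18 -0.2 turn 0.1
```

step_arm(targets=[[-0.1,-0.1,-2,0,0,0,0.15],[0,0,-2.5,0,0,0,0.15],[0,0,-2.5,0,0,0,0.15],[0,0,-1.8,0,0,0,0.15],[0,0,-0.8,0,0,0,0.15]])

```text
time: 14.88
position: [0.505, -0.3701, 0.015]
tool_rot: [-3.098, -0.503, 0.004]
ft_force: [-0.2, 0.8, 0.2]
grip_width: 0.268
grip_force: 12.0
```

step_arm(targets=[[0,0,0,0,0,0,0.15],[0,0,0,0,0,0,0.15],[0,0,0,0,0,0,0.45],[0,0,0,0,0,0,0.45],[0,0,0,0,0,0,0.45]])

```text
time: 15.3
position: [0.5066, -0.3732, 0.0191]
tool_rot: [3.1, 0.5, 0.003]
ft_force: [-0.3, 0.1, 0.3]
grip_width: 0.394
grip_force: 0.0
```

step_arm(targets=[[0,0,1.5,0,0,0,0.45],[0,0,2.5,0,0,0,0.45],[0,0,3,0,0,0,0.45],[0,0,3,0,0,0,0.45],[0,0,0,0,0,0,0.6]])

```text
time: 15.72
position: [0.5087, -0.376, 0.1257]
tool_rot: [3.094, 0.498, 0.014]
ft_force: [0.7, -1.5, -0.0]
grip_width: 0.471
grip_force: 0.0
```

```bash
python3 st.py block
```

```text
t 15.72 pos mm [ 508.7 -376.   125.7] yaw -71.7 down [ 0.01  -0.006 -1.   ] grip mm 41.0 0.0 F [ 0.7 -1.5 -0. ] j [-0.09  0.45  0.88  1.65 -0.37  1.2  -0.38]
block shift cm -5.27 22.95 turn 89.9
```

step_arm(targets=[[-0.3,1.4,0,0,0,6,0.6],[-0.3,1.5,0,0,0,6,0.6],[-0.3,1.5,0,0,0,6,0.6],[-0.4,1.5,0,0,0,6,0.6],[-0.4,1.5,0,0,0,6,0.6]])

```text
time: 16.13
position: [0.4887, -0.2984, 0.1188]
tool_rot: [2.863, 1.292, 0.001]
ft_force: [-0.5, -0.2, -0.4]
grip_width: 0.595
grip_force: 0.0
```

step_arm(targets=[[-0.3,1.5,0,0,0,6,0.6],[-0.3,1.5,0,0,0,6,0.6],[-0.3,1.5,0,0,0,6,0.6],[-0.4,1.5,0,0,0,6,0.6],[-0.4,1.5,0,0,0,6,0.6]])

```text
time: 16.55
position: [0.4718, -0.2234, 0.1188]
tool_rot: [2.431, 1.989, 0.002]
ft_force: [-0.5, 0.4, -0.1]
grip_width: 0.604
grip_force: 0.0
```

step_arm(targets=[[-0.3,1.5,-1,0,0,6,0.6],[-0.3,1.6,-1,0,0,6,0.6],[-0.3,1.6,-1,0,0,6,0.6],[-0.4,1.6,-1,0,0,6,0.6],[-0.4,1.4,-1,0,0,6,0.6]])

```text
time: 16.97
position: [0.455, -0.146, 0.0684]
tool_rot: [1.833, 2.55, 0.002]
ft_force: [-0.6, -0.2, -0.5]
grip_width: 0.597
grip_force: 0.0
```

step_arm(targets=[[0,0,0,0,0,0,0.6],[0,0,0,0,0,0,0.6],[0,0,0,0,0,0,0.6],[0,0,0,0,0,0,0.6],[0,0,0,0,0,0,0.6]])

```text
time: 17.38
position: [0.4555, -0.1479, 0.0686]
tool_rot: [1.842, 2.543, 0.001]
ft_force: [0.8, -0.1, 0.5]
grip_width: 0.599
grip_force: 0.0
```

```bash
python3 st.py block; python3 - <<'E'
from h import *
for n in("top","side"): grab(n,n+"3")
b=cv2.imread('pics/side3.png')[130:360,240:440]; cv2.imwrite('pics/c4.png',cv2.convertScaleAbs(cv2.resize(b,None,fx=2.6,fy=2.6),alpha=1.4))
E
```

```text
t 17.38 pos mm [ 455.5 -147.9   68.6] yaw 18.2 down [ 0.002 -0.001 -1.   ] grip mm 52.1 0.0 F [ 0.8 -0.1  0.5] j [-0.31  0.1   0.6   2.06 -0.07  1.    0.64]
block shift cm 0.05 0.14 turn 0.0
```

View pics/c4.png

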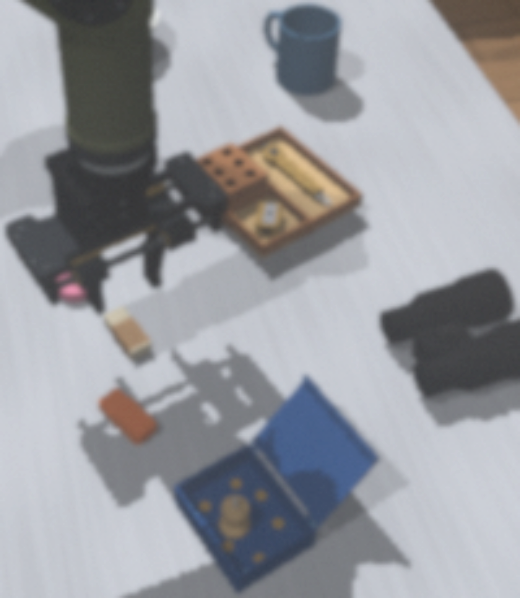

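The picture shows the pin standing in the tin (235,515), the dividers flat in the long bay (300,175) and the sharpener in the square bay (268,216). I'll take the block eraser next.

step_arm(targets=[[0,0.1,-2,0,0,0,0.6],[0,0,-2,0,0,0,0.6],[0,0,-1.6,0,0,0,0.6],[0,0,-0.8,0,0,0,0.6],[0,0,0,0,0,0,0.6]])

```text
time: 17.9
position: [0.4533, -0.1457, 0.0022]
tool_rot: [-1.839, -2.544, 0.003]
ft_force: [-0.8, 0.2, -1.0]
grip_width: 0.598
grip_force: 0.0
```

step_arm(targets=[[0,0,0,0,0,0,0.4],[0,0,0,0,0,0,0.3],[0,0,0,0,0,0,0.15],[0,0,0,0,0,0,0.15],[0,0,0,0,0,0,0.15]])

```text
time: 18.32
position: [0.4554, -0.1457, 0.0044]
tool_rot: [1.839, 2.546, 0.001]
ft_force: [-0.8, -0.5, 0.0]
grip_width: 0.302
grip_force: 0.0
```

step_arm(targets=[[0,0,0,0,0,0,0.15],[0,0,1.5,0,0,0,0.15],[0,0,3,0,0,0,0.15],[0,0,3.5,0,0,0,0.15],[0,0,3,0,0,0,0.15]])

```text
time: 18.73
position: [0.4546, -0.1459, 0.1154]
tool_rot: [1.84, 2.546, -0.0]
ft_force: [1.2, 0.2, 0.3]
grip_width: 0.27
grip_force: 12.0
```

```bash
python3 st.py bowl
```

```text
t 18.73 pos mm [ 454.6 -145.9  115.4] yaw 18.3 down [ 0. -0. -1.] grip mm 23.5 12.0 F [1.2 0.2 0.3] j [-0.34  0.03  0.61  2.02 -0.02  1.1   0.6 ]
bowl shift cm 6.92 50.49 turn None
```

step_arm(targets=[[0.4,2.6,0,0,0,0,0.15],[0.4,3.4,0,0,0,0,0.15],[0.4,3.4,0,0,0,0,0.15],[0.5,3.4,0,0,0,0,0.15],[0.4,3.4,0,0,0,0,0.15]])

```text
time: 19.15
position: [0.4759, 0.0179, 0.1141]
tool_rot: [1.84, 2.546, 0.002]
ft_force: [0.8, 0.0, -0.1]
grip_width: 0.273
grip_force: 12.0
```

step_arm(targets=[[0.4,3.5,0,0,0,0,0.15],[0.4,3.5,0,0,0,0,0.15],[0.4,3.5,0,0,0,0,0.15],[0.5,3.5,0,0,0,0,0.15],[0.4,3.5,0,0,0,0,0.15]])

```text
time: 19.57
position: [0.4968, 0.193, 0.1139]
tool_rot: [1.839, 2.547, 0.001]
ft_force: [0.8, 0.1, 0.7]
grip_width: 0.276
grip_force: 12.0
```

step_arm(targets=[[0.4,3.5,0,0,0,0,0.15],[0.4,3.5,0,0,0,0,0.15],[0.4,3.5,0,0,0,0,0.15],[0.5,3.5,0,0,0,0,0.15],[0.5,2.7,0,0,0,0,0.15]])

```text
time: 19.98
position: [0.518, 0.3619, 0.1136]
tool_rot: [-1.836, -2.548, -0.001]
ft_force: [0.8, 0.2, -1.5]
grip_width: 0.272
grip_force: 12.0
```

step_arm(targets=[[0,0,0,0,0,0,0.15],[0,0,0,0,0,0,0.15],[0,0,-1,0,0,0,0.15],[0,0,-1,0,0,0,0.15],[0,0,0,0,0,0,0.15]])

```text
time: 20.4
position: [0.5176, 0.3554, 0.0907]
tool_rot: [-1.842, -2.544, 0.008]
ft_force: [-0.5, -0.5, -0.6]
grip_width: 0.274
grip_force: 12.0
```

```bash
python3 st.py bowl
```

```text
t 20.4 pos mm [517.6 355.4  90.7] yaw 18.2 down [-0.004 -0.004 -1.   ] grip mm 23.9 12.0 F [-0.5 -0.5 -0.6] j [-0.82  0.37  0.22  1.67 -0.09  1.12 -0.26]
bowl shift cm 0.62 0.36 turn None
```

step_arm(targets=[[0.2,0.2,-1.5,0,0,0,0.15],[0,0,-2,0,0,0,0.15],[0,0,-1.4,0,0,0,0.15],[0,0,-0.4,0,0,0,0.15],[0,0,0,0,0,0,0.15]])

```text
time: 20.82
position: [0.5199, 0.3585, 0.0391]
tool_rot: [-1.841, -2.545, 0.005]
ft_force: [-0.4, 0.6, -0.2]
grip_width: 0.273
grip_force: 12.0
```

step_arm(targets=[[0,0,0,0,0,0,0.4],[0,0,0,0,0,0,0.4],[0,0,0,0,0,0,0.4],[0,0,0,0,0,0,0.4],[0,0,0.5,0,0,0,0.4]])

```text
time: 21.23
position: [0.5205, 0.3601, 0.0456]
tool_rot: [-1.839, -2.547, 0.001]
ft_force: [-0.9, 0.5, -1.1]
grip_width: 0.398
grip_force: 0.0
```

step_arm(targets=[[0,0,2,0,0,0,0.4],[0,0,3,0,0,0,0.4],[0,0,2,0,0,0,0.4],[0,0,0,0,0,0,0.7],[0,0,0,0,0,0,0.7]])

```text
time: 21.65
position: [0.5218, 0.3611, 0.1179]
tool_rot: [1.839, 2.546, 0.006]
ft_force: [-0.5, 0.5, 0.1]
grip_width: 0.478
grip_force: 0.0
```

```bash
python3 st.py round
```

```text
t 21.65 pos mm [521.8 361.1 117.9] yaw 18.3 down [ 0.003  0.003 -1.   ] grip mm 41.6 0.0 F [-0.5  0.5  0.1] j [-0.82  0.35  0.22  1.63 -0.08  1.16 -0.27]
round shift cm -7.9 -34.6 turn None
```

step_arm(targets=[[-0.6,-2.8,0,0,0,0,0.75],[-0.8,-3.6,0,0,0,0,0.75],[-0.8,-3.6,0,0,0,0,0.75],[-0.8,-3.6,0,0,0,0,0.75],[-0.8,-3.6,0,0,0,0,0.75]])

```text
time: 22.07
position: [0.4813, 0.1863, 0.1144]
tool_rot: [-1.838, -2.546, 0.003]
ft_force: [-0.4, -0.1, -0.9]
grip_width: 0.737
grip_force: 0.0
```

step_arm(targets=[[-0.8,-3.6,0,0,0,0,0.75],[-0.8,-3.6,0,0,0,0,0.75],[-0.8,-3.6,-1,0,0,0,0.75],[-0.8,-3.6,-2,0,0,0,0.75],[-0.7,-2.9,-2,0,0,0,0.75]])

```text
time: 22.48
position: [0.4428, 0.013, 0.0651]
tool_rot: [1.841, 2.545, 0.001]
ft_force: [0.7, -0.6, 0.1]
grip_width: 0.749
grip_force: 0.0
```

step_arm(targets=[[0,0,0,0,0,0,0.75],[0,0,0,0,0,0,0.75],[0,0,0,0,0,0,0.75],[0,0,0,0,0,0,0.75],[0,0,0,0,0,0,0.75]])

```text
time: 22.9
position: [0.4446, 0.0169, 0.0663]
tool_rot: [1.836, 2.548, 0.001]
ft_force: [0.4, -0.2, -0.2]
grip_width: 0.748
grip_force: 0.0
```

```bash
python3 st.py round
```

```text
t 22.9 pos mm [444.6  16.9  66.3] yaw 18.5 down [ 0.001  0.    -1.   ] grip mm 65.1 0.0 F [ 0.4 -0.2 -0.2] j [-0.53  0.02  0.44  2.13 -0.01  0.99  0.24]
round shift cm -0.18 -0.18 turn None
```

step_arm(targets=[[-0.1,-0.1,-2,0,0,0,0.75],[0,0,-2,0,0,0,0.75],[0,0,-1.4,0,0,0,0.75],[0,0,-0.8,0,0,0,0.75],[0,0,0,0,0,0,0.75]])

```text
time: 23.32
position: [0.4419, 0.0151, 0.0026]
tool_rot: [-1.836, -2.547, 0.004]
ft_force: [0.0, 0.7, 0.0]
grip_width: 0.751
grip_force: 0.0
```

step_arm(targets=[[0,0,0,0,0,0,0.55],[0,0,0,0,0,0,0.45],[0,0,0,0,0,0,0.3],[0,0,0,0,0,0,0.3],[0,0,0,0,0,0,0.3]])

```text
time: 23.73
position: [0.4434, 0.0147, 0.0045]
tool_rot: [1.839, 2.546, 0.002]
ft_force: [-0.4, -0.1, 0.9]
grip_width: 0.457
grip_force: 2.1
```

step_arm(targets=[[0,0,0,0,0,0,0.3],[0,0,1.5,0,0,0,0.3],[0,0,3,0,0,0,0.3],[0,0,3.5,0,0,0,0.3],[0,0,3,0,0,0,0.3]])

```text
time: 24.15
position: [0.4427, 0.0142, 0.1155]
tool_rot: [1.84, 2.546, -0.0]
ft_force: [0.5, 0.5, -0.3]
grip_width: 0.453
grip_force: 12.0
```

```bash
python3 st.py bowl; python3 - <<'E'
from h import *
import m
for n in("top","side"): grab(n,n+"4")
for n in("top4","side4"):
    b,l,h=m.B["bowlrim"]; p=m.tops(n,b,l,h); c=cv2.minEnclosingCircle((p[:,:2]*1000).astype(np.float32)); print(n,c)
b=cv2.imread('pics/top4.png')[200:310,100:220]; cv2.imwrite('pics/c5.png',cv2.convertScaleAbs(cv2.resize(b,None,fx=4,fy=4),alpha=1.2))
E
```

```text
t 24.15 pos mm [442.7  14.2 115.5] yaw 18.3 down [ 0. -0. -1.] grip mm 39.4 12.0 F [ 0.5  0.5 -0.3] j [-0.54 -0.05  0.44  2.09  0.03  1.1   0.21]
bowl shift cm 8.11 34.48 turn None
top4 ((522.9486694335938, 359.374755859375), 70.06739044189453)
side4 ((535.767578125, 360.40228271484375), 65.18651580810547)
```

View pics/c5.png

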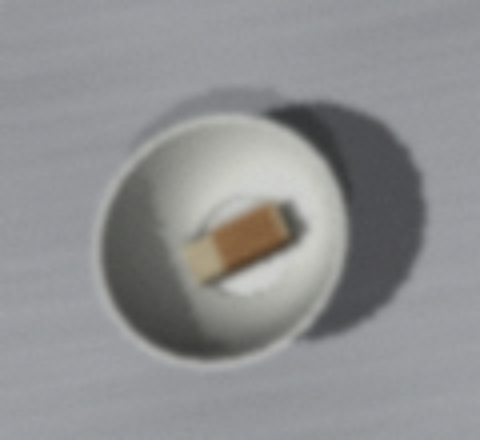

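The block eraser lies flat in the middle of the upright bowl (235,245), and the round eraser is in the gripper.

step_arm(targets=[[0.6,2.8,0,0,0,0,0.3],[0.8,3.6,0,0,0,0,0.3],[0.8,3.6,0,0,0,0,0.3],[0.8,3.6,0,0,0,0,0.3],[0.8,3.6,0,0,0,0,0.3]])

```text
time: 24.67
position: [0.4806, 0.1881, 0.1132]
tool_rot: [-1.84, -2.546, 0.001]
ft_force: [1.5, 0.2, 0.1]
grip_width: 0.459
grip_force: 12.0
```

step_arm(targets=[[0.8,3.6,0,0,0,0,0.3],[0.9,3.6,0,0,0,0,0.3],[0.9,3.6,0,0,0,0,0.3],[0.9,3.6,0,0,0,0,0.3],[0.8,2.9,0,0,0,0,0.3]])

```text
time: 25.08
position: [0.5232, 0.3626, 0.1126]
tool_rot: [-1.836, -2.548, 0.001]
ft_force: [1.0, -0.6, -0.1]
grip_width: 0.455
grip_force: 12.0
```

step_arm(targets=[[0,0,0,0,0,0,0.3],[0,0,0,0,0,0,0.3],[0,0,-1.5,0,0,0,0.3],[0,0,-1.5,0,0,0,0.3],[0,0,0,0,0,0,0.3]])

```text
time: 25.5
position: [0.5221, 0.3562, 0.0802]
tool_rot: [-1.841, -2.544, 0.011]
ft_force: [-0.8, -0.1, -1.1]
grip_width: 0.456
grip_force: 12.0
```

```bash
python3 st.py bowl
```

```text
t 25.5 pos mm [522.1 356.2  80.2] yaw 18.2 down [-0.005 -0.005 -1.   ] grip mm 39.6 12.0 F [-0.8 -0.1 -1.1] j [-0.81  0.39  0.21  1.66 -0.09  1.1  -0.26]
bowl shift cm 0.17 0.28 turn None
```

step_arm(targets=[[0,0.1,-1.5,0,0,0,0.3],[0,0,-1.5,0,0,0,0.3],[0,0,-1.1,0,0,0,0.3],[0,0,0,0,0,0,0.3],[0,0,0,0,0,0,0.3]])

```text
time: 25.92
position: [0.5237, 0.3595, 0.0426]
tool_rot: [-1.84, -2.546, 0.002]
ft_force: [-0.3, 0.4, -0.5]
grip_width: 0.456
grip_force: 12.0
```

step_arm(targets=[[0,0,0,0,0,0,0.58],[0,0,0,0,0,0,0.58],[0,0,0,0,0,0,0.58],[0,0,0,0,0,0,0.58],[0,0,0.5,0,0,0,0.58]])

```text
time: 26.33
position: [0.5234, 0.3603, 0.0475]
tool_rot: [-1.839, -2.547, 0.002]
ft_force: [1.1, -0.2, 0.3]
grip_width: 0.573
grip_force: 0.0
```

step_arm(targets=[[0,0,2,0,0,0,0.58],[0,0,3,0,0,0,0.58],[0,0,4,0,0,0,0.58],[0,0,4,0,0,0,0.58],[0,0,3,0,0,0,0.58]])

```text
time: 26.75
position: [0.5247, 0.3609, 0.2123]
tool_rot: [1.839, 2.546, 0.006]
ft_force: [0.1, -0.0, 0.2]
grip_width: 0.582
grip_force: 0.0
```

step_arm(targets=[[-1.5,-3,1,0,0,0,0.58],[-1.5,-3,1,0,0,0,0.58],[-1.5,-3,1,0,0,0,0.58],[-1.5,-3,1,0,0,0,0.58],[-1,-2,0,0,0,0,0.58]])

```text
time: 27.17
position: [0.454, 0.218, 0.2508]
tool_rot: [1.841, 2.544, 0.005]
ft_force: [0.5, 0.3, 0.6]
grip_width: 0.577
grip_force: 0.0
```

```bash
python3 st.py; python3 - <<'E'
from h import *
for n in("top","side"): grab(n,n+"5")
a=cv2.imread('pics/top5.png')[100:300,100:520];b=cv2.imread('pics/side5.png')[110:360,220:480]
cv2.imwrite('pics/c6.png',cv2.convertScaleAbs(np.vstack([cv2.resize(a,(620,295)),cv2.resize(b,(620,305),interpolation=3)]),alpha=1.3))
E
```

```text
t 27.17 pos mm [454.  218.  250.8] yaw 18.2 down [ 0.003  0.002 -1.   ] grip mm 50.2 0.0 F [0.5 0.3 0.6] j [-0.77 -0.01  0.27  1.78  0.    1.38 -0.18]
```

View pics/c6.png

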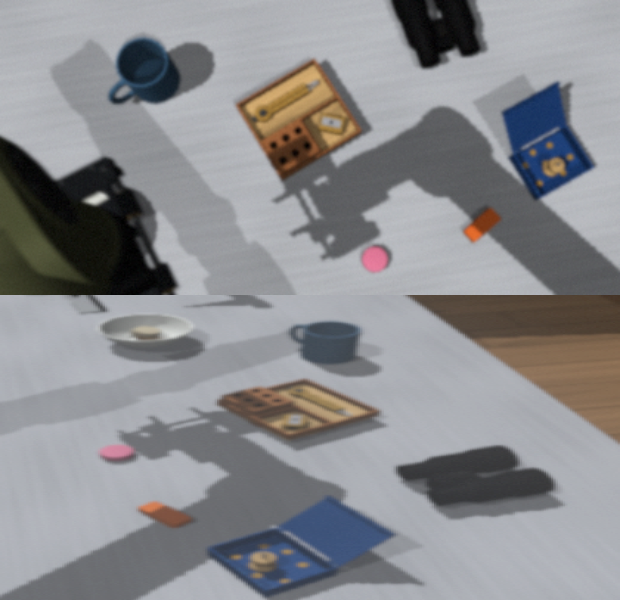

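Both erasers sit in the bowl (148,330, lower panel), the pin stands in the tin and the bay items are in place. The decoys, mug and binoculars have not moved. One quick depth check that the dividers lie flat, then I'll hand in.

```bash
python3 - <<'E'
from h import *
d=np.load("pics/top5.npz");P=cloud("top",d["D"])
for (u,v) in [(260,113),(278,104),(295,95),(308,87)]:
    c=int(100+u*420/620);r=int(100+v*200/295); print(P[r-1:r+2,c-1:c+2].reshape(-1,3).mean(0).round(3))
print(ctrl.close_job())
E
```

```text
[0.671 0.068 0.03 ]
[0.681 0.038 0.028]
[0.691 0.01  0.029]
[ 0.703 -0.014  0.022]
the job is handed in; nothing more can be done
None
```

The job is handed in: both erasers are in the upright bowl, the push-pin is in the tin, and the dividers (flat) and the sharpener are in their bays; the mug, binoculars and look-alikes appear unmoved in the last pictures, at about 27 s of the 120 s allowed.

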